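# Let the telescopic wardrobe rail out by one hole

### The arm

A 7-joint arm with a two-finger parallel gripper is mounted at the origin on the work surface. World frame = base frame: x ahead of the robot, y to its left, z up, the work surface at z = 0. Lengths are in mm, angles in rad, forces in N, time in s.
With the tool pointing down it reaches from about 400 to 850 mm from the base axis. Payload 4.4 kg.
Tool frame: the origin (TCP) lies on the centre line of the jaws, within the pads' length; the fingertips stand 11 mm ahead of it and the grasp point (between the pads) lies 8 mm behind it; z points along the fingers, y is the line along which they close (so a half turn about z gives the same grasp; the last joint's range is limited). The gripper opens to 94 mm and grips with 3 to 60 N. Pads are 16 mm wide; open, the fingers measure 119 mm over their backs; the gripper's body (75 mm by 177 mm) begins 78 mm behind the grasp point.
Start: joints at [-1.372, 0.628, 0.038, 1.517, -0.027, 0.996, -0.02], TCP at [170.09, 627.365, 216.478] pointing down, gripper open.
Joint ranges: [-3.06, 3.06], [-0.37, 2.12], [-1.25, 1.32], [0.18, 2.47], [-1.1, 4.24], [0.23, 1.98], [-2.94, 2.94]. Speed limits (rad/s): [2.57, 2.57, 3.14, 3.14, 3.14, 3.14, 3.14].

### API

Orientations are given as [roll, pitch, yaw] about the fixed x, y, z axes, in that order (R = Rz(yaw) Ry(pitch) Rx(roll)).
In Python, from station import r, cams gives the robot as it stands. The module is installed in compiled form; this text tells all that it offers.
- The arm moves only by the shell command python3 -m jog 'ROWS' [FORCE]. ROWS is text: rows parted by semicolons, each of 5 numbers parted by spaces: the shift along the tool's x, y, z in m, then the turn about the tool's z in rad, then the opening, from 0 (shut) to 1 (fully open). A call has 1 to 20 rows; each row is the pose to reach, as a shift and turn from the pose commanded when the call began, along the tool's axes at that moment; what a row does not reach only later rows make up. A row lasts 1/8 s, in which the tool goes at most 62.5 mm and 10.7 degrees, less where a joint would pass 70% of its speed; a pose out of reach is approached as far as the arm can. A call with a gripper value outside its range is refused whole. The fingers move at their own pace and stop on an object; FORCE is the grip in N (left out, the last holds). Time passes only in rows, so rows that repeat a pose let the fingers close. It gives the time, the measured TCP pose, the force, the opening and the grip force at its end, in the units of the state.
- r.sense(): the state, without advancing time (a new reading comes with each control period).
- cams.grab_frame(name): name is "side" or "top" or "wrist"; returns the picture (400x640x3 uint8, red, green, blue); there is no depth.
- cams.camera_info(name): a dict with "K" (3x3 intrinsics, pixels), "D" ([k1, k2, p1, p2, k3] as OpenCV has them; the pictures are not rectified), "R" (3x3) and "t" (3): a world point X has camera coordinates R X + t. Camera axes: x right, y down, z forward; pixel columns grow to the right and rows downward; lengths in mm; the calibration is good to about 2 mm. A picture is of the moment at which its call begins: read the wrist's pose just before it. camera_info takes no time and is no camera call; for the wrist camera it gives the pose at the moment of the call.
- r.job_done(): hands the job in; it is judged then, once.
The state is a dict: "time": time; "joint_pos": joint angles; "qd": joint speeds; "effort": joint torques, N m; "tool_pos": TCP position; "ee_rot": TCP orientation; "ft_force": force on the tool from outside, world axes, zero at the start; "ft_torque": the same for the moment, N m; "finger_gap": finger opening in mm; "grasp_force": force on a finger pad.
Only numpy, scipy, OpenCV 4.12 (cv2) and the standard library are available. Lean on these libraries where they do the work, as an engineer would, in place of code of your own. Each camera call takes 0.05 s, during which the arm holds its last target. There are 200 camera calls.

### The job

The telescopic wardrobe rail on the fitting board is locked at its shortest length: let it out by one hole. Press the sprung button in until the inner tube springs free, then draw the inner tube gently out until the button pops fully up through the next hole, without wrenching on the button once it has caught, and let go; leave the things lying around it where they are.

Things in the scene. Friction and masses are not known exactly. Their poses are not given: they have to be found in the camera images.
- rail: Steel outer tube, 36 x 36 mm, y = -194 to +45 mm, lying level on wooden saddles on a grey laminate board (110 x 440 x 12 mm), fixed to the table. Origin on the table straight under its first hole; z up; +y along the tube, the way the inner tube draws out. Axis at x = 0, z = 75 mm; flat top face at z = 93 mm, top wall 2 mm thick.
- first_hole (a point): Centre of the first hole (17 mm square), in the rail's top face, where the button starts. The next such hole is in the top (also 93 mm high) of the dark steel collar, 42 x 66 mm, clamped round the tube's +y end. The collar's place differs from rail to rail and is not measured: its hole's centre lies 46 to 74 mm along +y from this point.
- button: Smooth round-topped steel button, 14 mm across, on the inner tube and moving with it; origin at its crown. Up: crown 100.5 mm high. 2 N starts it down, 5 N holds it flush; over 20 N on it bends it. Flush in the first hole it is freed: an inner spring pushes the tube 9 mm out, tucking it under the wall (crown 91 mm). Under the next hole it pops up by itself, then stops the tube dead.
- inner (a joint): How far the aluminium inner tube is drawn out along the rail's +y, in metres: 0 at the start (locked), about 0.009 once sprung free, 0.044 to 0.076 when caught in the next hole, end stop 0.079. Between the holes it drags with about 3 N and stays where it is left.
- inner_grip (a point): Point on the inner tube's axis where it can be pinched from above across its width: a bar 27 mm wide, 26 mm high, axis 74.5 mm above the table, along the rail's y. At the start 155 mm from the first hole; moves with the tube. Bare for 50 mm or more either way, to the collar and to a black 32 mm end cap.
- screwdriver: Bystander: black-handled screwdriver lying beside the rail.
- tape: Bystander: grey tape measure, 66 x 70 x 36 mm, beside the rail.
- tray: Bystander: white tray of shelf pins, 70 x 100 x 28 mm, beside the rail.
- flange: Bystander: steel rail-end ring, 60 mm diameter, 12 mm high, beside the rail.

How it is judged:
By the outcome, as a careful person would: the job done as asked, in the order asked, and still so for the second after the job is handed in, with the robot touching nothing.
It also fails if it takes over 45 s, if anything falls off the work surface, if the arm or the gripper's body presses on something with over 40 N, if the wrist force passes 120 N, or if a joint passes its speed limit or range.

## Working session

There is one attempt and no reset: what is moved stays moved. The work goes in short steps, Python scripts to look and compute and a shell command to move; the robot and the scene stay as the last step left them, time stands still between calls to the robot, and variables do not carry over. Pictures are saved under pics/ and viewed, at most 10 in all, crops included, and the job is handed in when it is done.

```bash
mkdir -p pics; python3 - <<'E'
from station import r,cams
import cv2,numpy as np
s=r.sense();print(s)
for n in("top","side"):
    cv2.imwrite(f"pics/{n}0.png",cams.grab_frame(n)[:,:,::-1])
    i=cams.camera_info(n);print(n,i)
E
```

```text
{'time': 0.0, 'joint_pos': array([-1.37181281,  0.62930056,  0.03844434,  1.51835203, -0.02701226,
        0.99631353, -0.01997903]), 'qd': array([ 0.00041231,  0.00037118, -0.00075139,  0.00012665, -0.00017405,
       -0.00073355, -0.00112341]), 'effort': array([ 6.44436500e-05, -5.49725962e+01,  1.14358105e+00, -1.86640871e+01,
       -5.21951099e-02,  2.36276718e-02,  1.67631542e-04]), 'tool_pos': array([169.90607787, 626.73314177, 215.58880148]), 'ee_rot': array([-3.13973714e+00,  1.29860992e-05,  2.87682188e+00]), 'ft_force': array([-0.53548024,  0.06210764, -0.28087569]), 'ft_torque': array([ 0.04194652, -0.01123068, -0.04496772]), 'grasp_force': 0.0, 'finger_gap': 94.10286892820814}
top {'K': array([[515.58936204,   0.        , 313.56430753],
       [  0.        , 515.58936204, 201.29312033],
       [  0.        ,   0.        ,   1.        ]]), 'D': array([-0.13002801,  0.        ,  0.        ,  0.        ,  0.        ]), 'R': array([[ 0.00191017, -0.99964231, -0.02667582],
       [-0.98203165,  0.00315874, -0.18868986],
       [ 0.18870663,  0.02655693, -0.98167435]]), 't': array([-72.67989202, 590.22294542, 872.8106908 ])}
side {'K': array([[429.8978362 ,   0.        , 324.09600212],
       [  0.        , 429.8978362 , 197.26959036],
       [  0.        ,   0.        ,   1.        ]]), 'D': array([-0.09410539,  0.        ,  0.        ,  0.        ,  0.        ]), 'R': array([[ 0.94162195, -0.33636962,  0.01426843],
       [-0.23310869, -0.68196336, -0.69324333],
       [ 0.24291654,  0.64944703, -0.72056235]]), 't': array([-609.29444013,  144.67668177,  876.41100047])}
```

View pics/top0.png

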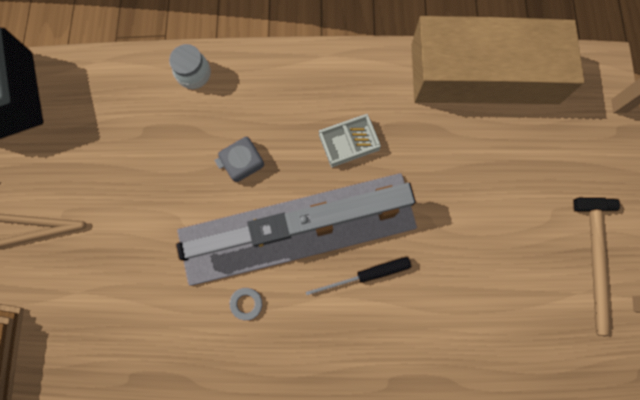

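View pics/side0.png

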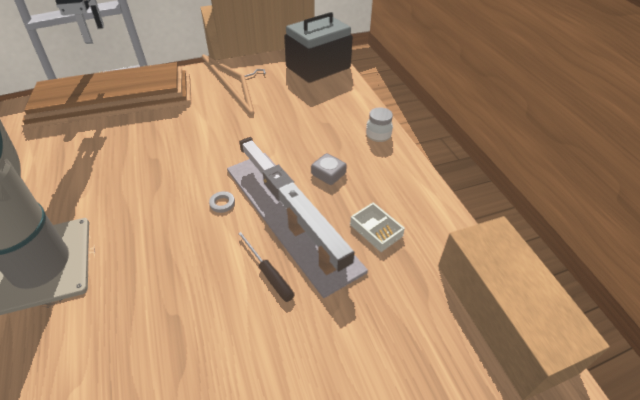

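The top view shows the button near (305,217), the collar hole near (266,230), the end cap at (181,250) and the far tube end at (410,192). In the side view the rail runs from (245,145) to (345,258).

```bash
cat > h.py <<'E'
import numpy as np,cv2
from station import r,cams
def ray(ci,uv,z):
    K,D,R,t=(np.array(ci[k],float) for k in("K","D","R","t"))
    p=cv2.undistortPoints(np.array(uv,float).reshape(-1,1,2),K,D).reshape(-1,2)
    d=np.c_[p,np.ones(len(p))]@R; c=-R.T@t
    return c+d*((z-c[2])/d[:,2])[:,None]
def tri(c1,uv1,c2,uv2):
    A=[];b=[]
    for ci,uv in((c1,uv1),(c2,uv2)):
        a=ray(ci,[uv],0)[0];d=ray(ci,[uv],100)[0]-a;d/=np.linalg.norm(d)
        P=np.eye(3)-np.outer(d,d);A.append(P);b.append(P@a)
    return np.linalg.solve(sum(A),sum(b))
E
python3 - <<'E'
from h import *
c=cams.camera_info("top")
im=cv2.imread("pics/top0.png")
cv2.imwrite("pics/c1.png",cv2.resize(im[170:290,170:430],None,fx=3,fy=3,interpolation=cv2.INTER_CUBIC))
hole=ray(c,[(266,230)],93)[0];b=ray(c,[(305,217)],100)[0]
print(hole,b,np.linalg.norm(hole-b),ray(c,[(181,250)],91),ray(c,[(410,192)],93))
s=cams.camera_info("side");print(tri(c,(305,217),s,(293,191)))
E
```

```text
[533.07725122   7.37838127  93.        ] [554.38511354 -59.72880574 100.        ] 70.7559152601115 [[498.37214063 154.85848293  91.        ]] [[ 598.75414404 -240.98727677   93.        ]]
[554.71150321 -59.74508758  99.7825803 ]
```

View pics/c1.png

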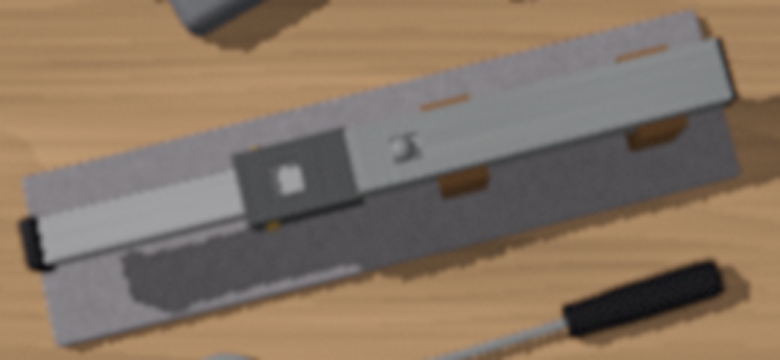

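The crop shows the collar hole at crop (290,180), the button crown at (403,148), and the rail's top edges running (345,128)-(720,38) and (360,193)-(733,103).

```bash
cat >> h.py <<'E'
from scipy.spatial.transform import Rotation as Ro
def rows_to(P,dirv=None):
    s=r.sense();R=Ro.from_euler("xyz",s["ee_rot"]).as_matrix()
    print("tcp",s["tool_pos"].round(1),s["ee_rot"].round(3),"shift tool m",(R.T@(np.array(P)-s["tool_pos"])/1000).round(4))
    if dirv is not None:
        n=R.T@np.array([dirv[1],-dirv[0],0]); print("turn",round((np.arctan2(n[1],n[0])-np.pi/2+np.pi/2)%np.pi-np.pi/2,4))
E
python3 - <<'E'
from h import *
c=cams.camera_info("top")
P=lambda u,v,z:ray(c,[(u/3+170-1/3,v/3+170-1/3)],z)[0]
e1=P(345,128,93)-P(720,38,93);e2=P(360,193,93)-P(733,103,93)
for e in(e1,e2):print(e,np.degrees(np.arctan2(e[1],e[0])))
b=P(403,148,100);h=P(290,180,93);cap=P(35,240,90.5);d=e1/np.linalg.norm(e1)+e2/np.linalg.norm(e2);d/=np.linalg.norm(d)
mid=(P(345,128,93)+P(360,193,93))/2;far=(P(720,38,93)+P(733,103,93))/2
print(b,h,cap,h-b,d,mid,far)
v=(h-b)/1;print(np.degrees(np.arctan2(v[1],v[0])))
n=np.array([d[1],-d[0],0]);print("perp",[float(n@(q-far)) for q in(b,h,mid)],"along",[float(d@(q-far)) for q in(b,h,mid)])
rows_to([b[0],b[1],190],d)
E
```

```text
[-52.1941888 216.6602816   0.       ] 103.54466276814611
[-51.44827647 213.84976838   0.        ] 103.52722658334844
[550.94303384 -58.04278283 100.        ] [533.65315144   6.81457243  93.        ] [499.00065841 154.43795623  90.5       ] [-17.2898824   64.85735526  -7.        ] [-0.23405534  0.97222328  0.        ] [544.93998734 -28.84578885  93.        ] [ 596.76121998 -244.10081384   93.        ]
104.92695319667575
perp [-0.9976318957041821, -2.627047872128305, -0.00022116608302367538] along [191.61393951093848, 258.71655919586453, 221.4049817304415]
tcp [169.9 626.8 215.7] [-3.14   0.     2.877] shift tool m [-0.547  -0.5612  0.0266]
turn 1.0698
```

```bash
python3 -m jog '-0.04 -0.041 0 0.1 0; -0.08 -0.082 0 0.2 0; -0.12 -0.123 0.005 0.3 0; -0.16 -0.164 0.005 0.4 0; -0.2 -0.205 0.01 0.5 0; -0.24 -0.246 0.01 0.6 0; -0.28 -0.287 0.01 0.7 0; -0.32 -0.328 0.01 0.8 0; -0.36 -0.369 0.015 0.9 0; -0.4 -0.41 0.015 1.0 0; -0.44 -0.451 0.02 1.05 0; -0.48 -0.492 0.02 1.07 0; -0.52 -0.533 0.026 1.07 0; -0.547 -0.561 0.026 1.07 0; -0.547 -0.561 0.026 1.07 0; -0.547 -0.561 0.026 1.07 0; -0.547 -0.561 0.026 1.07 0' 10
python3 - <<'E'
from h import *
r_=r.sense();print(r_["joint_pos"].round(3),r_["qd"].round(3))
c=cams.camera_info("wrist");im=cams.grab_frame("wrist")
np.savez("w1.npz",**{k:np.array(c[k]) for k in c})
cv2.imwrite("pics/w1.png",im[:,:,::-1])
rows_to([550.9,-58,190],[-0.234,0.972])
for X in([551,-58,100.5],[533.6,6.8,93]):
    print(cv2.projectPoints(np.array([X],float),cv2.Rodrigues(c["R"])[0],np.array(c["t"]),np.array(c["K"]),np.array(c["D"]))[0].ravel())
E
```

```text
time: 2.22
tool_pos: [550.6, -55.5, 190.3]
ee_rot: [-3.141, -0.001, 1.809]
ft_force: [-0.3, 0.3, 0.8]
finger_gap: 0.3
grasp_force: 0.0
[-0.177  0.544  0.345  1.825 -0.244  0.815  0.528] [-0.004 -0.002  0.003 -0.003 -0.    -0.003  0.002]
tcp [550.8 -55.6 190.4] [-3.141e+00 -1.000e-03  1.809e+00] shift tool m [-0.0024 -0.0004  0.0004]
turn 0.002
[317.29700853 204.34730245]
[315.48872915 130.32095502]
```

View pics/w1.png

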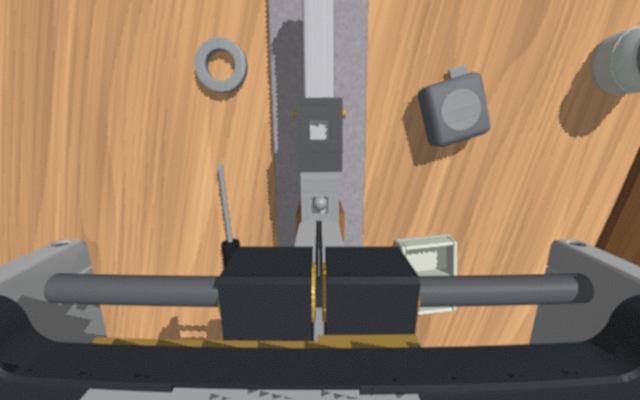

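The wrist view shows the button at about (320,204), the collar hole at (318,130), and the shut fingers in line with the rail.

```bash
python3 - <<'E'
from h import *
c=dict(np.load("w1.npz"));im=cv2.imread("pics/w1.png");g=cv2.cvtColor(im,6)
m=(g[110:150,300:340]>150).astype(np.uint8);k=cv2.connectedComponentsWithStats(m);print(k[2],k[3])
for row in(178,186,215):print(row,g[row,292:352])
print(g[192:218:2,306:336:2])
b=ray(c,[(320.5,204)],98)[0];h=ray(c,[(318,130.3)],93)[0];print(b,h,np.linalg.norm((h-b)[:2]))
cv2.imwrite("pics/w1c.png",cv2.resize(im[100:240,260:380],None,fx=4,fy=4,interpolation=cv2.INTER_CUBIC))
E
```

```text
[[   0    0   40   40 1370]
 [  10   14   17   16  230]] [[19.82481752 19.08540146]
 [17.56521739 21.96956522]]
178 [ 94  96  98  98  96  93  93  98 123 150 158 158 159 158 155 156 157 157
 158 158 158 159 158 157 158 161 157 158 158 155 158 158 159 157 157 157
 158 156 155 157 156 155 159 156 156 157 156 154 153 149 152 153 149 153
 154 154 159 157 154 154]
186 [ 94  94  93  95  93  92  92  95 116 148 154 159 153 158 161 155 154 156
 154 154 156 156 157 156 155 156 155 156 153 155 153 155 154 156 155 155
 155 156 153 154 154 156 154 153 153 154 155 155 156 158 157 155 155 158
 156 155 155 154 156 151]
215 [ 96  94  95  90  76  72  73  70  86 120 149 156 154 155 153 155 150 152
 156 155 156 157 159 160 157 155 151 153 149 151 151 152 150 150 154 156
 156 157 153 155 155 155 153 152 153 152 147 131 116 115 119 124 140 154
 153 153 151 152 152 151]
[[154 152 154 149 154 152 153 152 152 154 152 152 152 154 151]
 [158 157 159 158 158 158 158 158 157 159 159 159 155 156 157]
 [156 158 157 147 140 143 147 150 154 138 135 148 158 156 153]
 [152 156 152 120 104 134 157 165 166 147 114 140 156 153 153]
 [152 154 155 119 114 145 167 190 190 169 136 138 157 155 153]
 [151 153 153 118 115 143 162 188 186 169 140 137 156 154 154]
 [152 154 153 115 103 132 150 162 163 152 134 137 156 152 151]
 [152 155 147 111  93 114 134 142 145 137 116 136 156 152 152]
 [154 156 151 121 105  97 106 117 118 132 117 138 156 153 152]
 [152 153 156 122 109 105  96 113 153 173 127 137 158 153 154]
 [154 157 154 127 122 117 114 143 177 165 120 138 157 154 151]
 [150 150 157 154 153 153 146 151 154 148 148 156 156 153 156]
 [152 155 157 157 159 158 155 151 151 152 155 158 154 155 156]]
[553.98458287 -57.60647557  98.        ] [535.79804824   7.35313343  93.        ] 67.45740021825152
```

View pics/w1c.png

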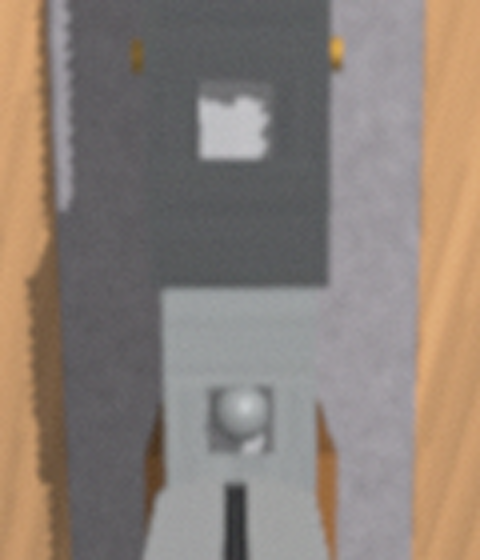

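```bash
python3 -m jog '-0.0027 0.001 0.02 0 0; -0.0027 0.001 0.04 0 0; -0.0027 0.001 0.055 0 0; -0.0027 0.001 0.065 0 0; -0.0027 0.001 0.072 0 0; -0.0027 0.001 0.072 0 0;-0.0027 0.001 0.072 0 0' 10
python3 - <<'E'
from h import *
print(r.sense()["ft_force"])
c=cams.camera_info("wrist");im=cams.grab_frame("wrist")
np.savez("w2.npz",**{k:np.array(c[k]) for k in c})
cv2.imwrite("pics/w2.png",im[:,:,::-1])
w=dict(np.load("w1.npz"));a=ray(w,[(319.6,204.1),(318.4,129.6)],93);print(a,np.linalg.norm(a[1]-a[0]))
rows_to([552.5,-58,104],[-0.234,0.972])
E
```

```text
time: 3.15
tool_pos: [553.1, -59.7, 118.8]
ee_rot: [3.141, 0.0, 1.807]
ft_force: [-0.7, -0.7, -0.3]
finger_gap: 0.4
grasp_force: 0.0
[-0.69903552 -0.74170498 -0.31043898]
[[553.51960291 -59.17081516  93.        ]
 [536.0028682    8.03892458  93.        ]] 69.45491422899636
tcp [553.2 -59.7 118.9] [3.141 0.    1.807] shift tool m [ 0.0019 -0.0003  0.0149]
turn -0.0003
```

View pics/w2.png

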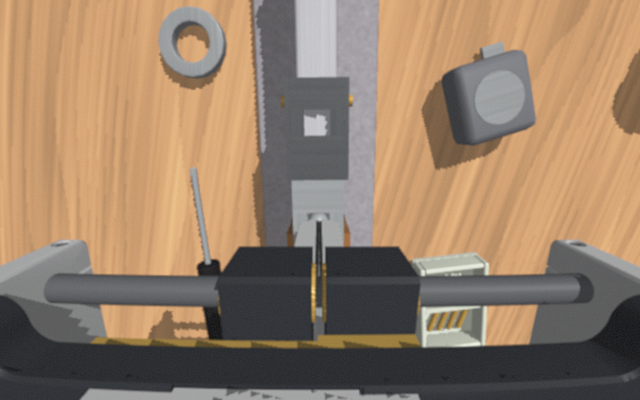

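The button shows at (320,217), just ahead of the fingertips and on their centre line, so I press it down gradually.

```bash
python3 -m jog '0.0005 0 0.004 0 0; 0.0005 0 0.007 0 0; 0.0005 0 0.009 0 0; 0.0005 0 0.011 0 0; 0.0005 0 0.012 0 0; 0.0005 0 0.013 0 0; 0.0005 0 0.013 0 0'
```

```text
time: 4.08
tool_pos: [552.5, -59.4, 105.2]
ee_rot: [-3.141, 0.0, 1.807]
ft_force: [0.7, 0.4, -0.6]
finger_gap: 0.3
grasp_force: 0.0
```

```bash
python3 -m jog '0 0 0.001 0 0; 0 0 0.0015 0 0; 0 0 0.0015 0 0'
python3 - <<'E'
from h import *
im=cams.grab_frame("wrist")
c=cams.camera_info("wrist");np.savez("w3.npz",**{k:np.array(c[k]) for k in c})
a=cv2.resize(im[60:240,240:400],None,fx=3,fy=3,interpolation=cv2.INTER_CUBIC)
cv2.imwrite("pics/w3.png",a[:,:,::-1])
g=[r.sense()["ft_force"]]; print(g)
E
```

```text
time: 4.45
tool_pos: [552.6, -59.3, 104.1]
ee_rot: [-3.142, 0.0, 1.807]
ft_force: [-0.0, -0.2, 2.5]
finger_gap: 0.5
grasp_force: 1.2
[array([-0.17009898, -0.60431635,  2.20809819])]
```

View pics/w3.png

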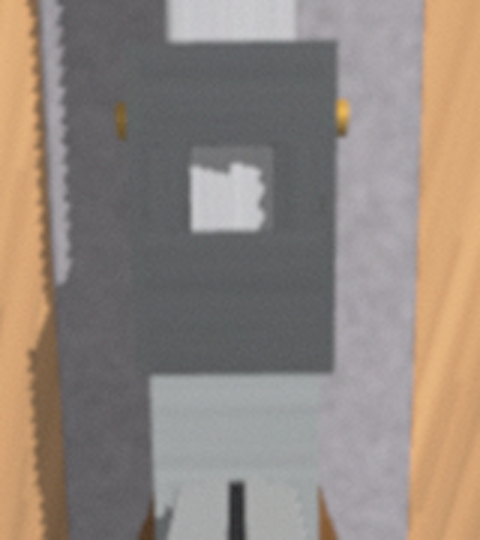

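The crop shows the tips over the button, with the collar hole at (230,190) still empty. The force has only just begun to rise, so I go on pressing.

```bash
for i in 1; do python3 -m jog '0 0 0.001 0 0; 0 0 0.001 0 0'; done; python3 -m jog '0 0 0.001 0 0; 0 0 0.001 0 0'; python3 -m jog '0 0 0.001 0 0; 0 0 0.001 0 0'
```

```text
time: 4.75
tool_pos: [552.7, -59.3, 103.6]
ee_rot: [3.141, 0.0, 1.807]
ft_force: [-2.9, -0.4, 8.3]
finger_gap: 0.5
grasp_force: 3.9
time: 5.0
tool_pos: [553.0, -59.7, 103.1]
ee_rot: [3.141, 0.0, 1.806]
ft_force: [-2.6, -1.3, 11.3]
finger_gap: 0.5
grasp_force: 7.9
time: 5.25
tool_pos: [553.0, -59.7, 102.8]
ee_rot: [3.14, 0.0, 1.806]
ft_force: [-5.1, -0.8, 17.1]
finger_gap: 0.6
grasp_force: 10.5
```

```bash
python3 - <<'E'
from h import *
for n in("top","side"):
    im=cams.grab_frame(n)[:,:,::-1];cv2.imwrite(f"pics/{n}1.png",im)
    o=cv2.imread(f"pics/{n}0.png")
    x0,x1,y0,y1=(165,230,225,275) if n=="top" else (225,275,125,170)
    for q in(o,im):
        m=(q[y0:y1,x0:x1].max(2)<45).astype(np.uint8);k=cv2.connectedComponentsWithStats(m)
        print(n,[(s.tolist(),(ce+[x0,y0]).round(1)) for s,ce in zip(k[2][1:],k[3][1:]) if s[4]>20])
print(r.sense()["ft_force"])
E
```

```text
top [([13, 18, 9, 17, 64], array([180.9, 251.8]))]
top []
side []
side []
[-4.16930991 -0.02079184 16.90089616]
```

```bash
python3 - <<'E'
import cv2,numpy as np
R=[]
for n,(x0,x1,y0,y1) in(("top",(150,280,200,270)),("side",(220,350,125,195))):
    R.append(np.hstack([cv2.resize(cv2.imread(f"pics/{n}{i}.png")[y0:y1,x0:x1],None,fx=3,fy=3,interpolation=2) for i in(0,1)]))
cv2.imwrite("pics/m.png",np.vstack(R))
E
```

```text
(no output)
```

View pics/m.png

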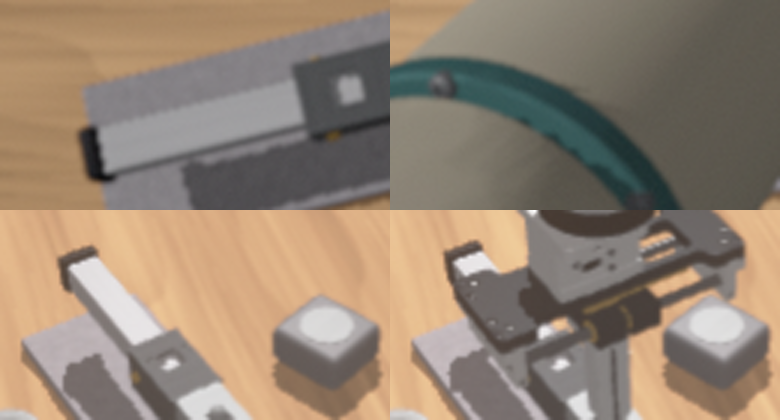

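The top view is blocked by the arm. In the side crops the cap has shifted slightly, from about (78,268) to about (75,264), so I measure that shift.

```bash
python3 - <<'E'
from h import *
c=cams.camera_info("side")
pr=lambda X:cv2.projectPoints(np.array([X],float),cv2.Rodrigues(c["R"])[0],c["t"],c["K"],c["D"])[0].ravel()
p=np.array([499,154.4,80.]);d=np.array([-.234,.972,0]);print("9mm ->",pr(p+9*d)-pr(p), pr(p))
a,b=(cv2.resize(cv2.imread(f"pics/side{i}.png")[120:175,225:275],None,fx=8,fy=8,interpolation=2) for i in(0,1))
t=a[10*8:26*8,14*8:29*8];m=cv2.matchTemplate(b,t,5);print(cv2.minMaxLoc(m)[1],(np.array(cv2.minMaxLoc(m)[3])-[112,80])/8)
E
```

```text
9mm -> [-1.60947605 -1.95766672] [245.852953   142.80967883]
0.9922363758087158 [-1.5  -1.75]
```

The tube has sprung free: the cap moved about 8-9 mm. Next I lift and go to the grip point.

```bash
python3 -m jog '0 0 -0.01 0 0; 0 0 -0.025 0 0; 0.03 0 -0.03 0 0.3; 0.07 0 -0.03 0 0.55; 0.11 0 -0.03 0 0.55; 0.15 0 -0.03 0 0.55; 0.164 0 -0.03 0 0.55; 0.164 0 -0.03 0 0.55; 0.164 0 -0.03 0 0.55' 10
python3 - <<'E'
from h import *
c=cams.camera_info("wrist");im=cams.grab_frame("wrist")
np.savez("w4.npz",**{k:np.array(c[k]) for k in c});cv2.imwrite("pics/w4.png",im[:,:,::-1])
rows_to([514.5,100.4,66.5],[-.2345,.972])
# inner tube edges ahead of fingers: bright tube
g=cv2.cvtColor(im,7)
for row in range(60,230,20):
    e=np.where(g[row,270:370]>165)[0]+270
    if len(e)>5:
        a=ray(c,[(e[0]-.5,row),(e[-1]+.5,row)],87.5);mid=a.mean(0);print(row,e[0],e[-1],mid.round(1),np.linalg.norm(a[0]-a[1]).round(1))
E
```

```text
time: 6.48
tool_pos: [514.9, 98.4, 131.2]
ee_rot: [3.141, 0.001, 1.804]
ft_force: [-0.7, 0.4, -0.5]
finger_gap: 51.6
grasp_force: 0.0
tcp [514.9  98.3 131.2] [3.141e+00 1.000e-03 1.804e+00] shift tool m [0.0022 0.     0.0647]
turn -0.0035
60 270 369 [490.5 207.8  87.5] 68.7
80 270 369 [493.6 195.   87.5] 69.6
100 270 369 [496.7 182.   87.5] 70.5
140 298 332 [500.  154.2  87.5] 25.4
160 299 332 [503.7 140.1  87.5] 25.0
180 300 332 [507.5 125.7  87.5] 24.7
200 300 332 [511.  110.7  87.5] 25.1
220 301 332 [515.   95.3  87.5] 24.7
```

```bash
python3 -m jog '0.002 0 0.02 0 0.55; 0.002 0 0.04 0 0.55; 0.002 0 0.055 0 0.55; 0.002 0 0.064 0 0.55; 0.002 0 0.064 0 0.55; 0.002 0 0.064 0 0.25; 0.002 0 0.064 0 0.2; 0.002 0 0.064 0 0.2; 0.002 0 0.064 0 0.2; 0.002 0 0.064 0 0.2' 10
```

```text
time: 7.78
tool_pos: [512.0, 101.9, 67.2]
ee_rot: [-3.138, -0.001, 1.807]
ft_force: [-5.0, -1.1, 5.6]
finger_gap: 26.9
grasp_force: 10.0
```

```bash
python3 -m jog '0 -0.002 0 0 0.2; 0.001 -0.002 0 0 0.2; 0.003 -0.002 0 0 0.2; 0.006 -0.002 0 0 0.2; 0.009 -0.002 0 0 0.2; 0.012 -0.002 0 0 0.2; 0.015 -0.002 0 0 0.2; 0.018 -0.002 0 0 0.2; 0.02 -0.002 0 0 0.2; 0.02 -0.002 0 0 0.2'
```

```text
time: 9.02
tool_pos: [506.9, 122.0, 67.1]
ee_rot: [-3.141, -0.001, 1.807]
ft_force: [-1.6, -2.3, 6.2]
finger_gap: 27.1
grasp_force: 10.0
```

```bash
python3 -m jog '0.002 0 0 0 0.2; 0.005 0 0 0 0.2; 0.008 0 0 0 0.2; 0.011 0 0 0 0.2; 0.014 0 0 0 0.2; 0.017 0 0 0 0.2; 0.020 0 0 0 0.2; 0.022 0 0 0 0.2; 0.024 0 0 0 0.2; 0.026 0 0 0 0.2; 0.027 0 0 0 0.2; 0.028 0 0 0 0.2;0.028 0 0 0 0.2'
```

```text
time: 10.65
tool_pos: [500.0, 148.9, 67.1]
ee_rot: [-3.141, -0.001, 1.807]
ft_force: [-2.4, -2.8, 6.6]
finger_gap: 26.9
grasp_force: 10.0
```

```bash
python3 -m jog '0.001 0 0 0 0.2; 0.002 0 0 0 0.2; 0.003 0 0 0 0.2; 0.004 0 0 0 0.2; 0.005 0 0 0 0.2; 0.0055 0 0 0 0.2; 0.006 0 0 0 0.2'
```

```text
time: 11.52
tool_pos: [498.3, 156.0, 67.1]
ee_rot: [-3.14, -0.002, 1.808]
ft_force: [-3.6, 0.3, 6.9]
finger_gap: 27.2
grasp_force: 10.0
```

```bash
python3 -m jog '0.0005 0 0 0 0.2; 0.001 0 0 0 0.2; 0.0015 0 0 0 0.2; 0.002 0 0 0 0.2'
```

```text
time: 12.02
tool_pos: [497.6, 158.6, 67.1]
ee_rot: [-3.14, -0.003, 1.808]
ft_force: [-2.9, 0.4, 6.4]
finger_gap: 26.9
grasp_force: 10.0
```

```bash
python3 -m jog '0.0005 0 0 0 0.2; 0.001 0 0 0 0.2; 0.0015 0 0 0 0.2'; python3 - <<'E'
from h import *
print(r.sense()["ft_force"],r.sense()["tool_pos"])
cv2.imwrite("pics/t2.png",cams.grab_frame("top")[:,:,::-1]);cv2.imwrite("pics/s2.png",cams.grab_frame("side")[:,:,::-1])
R=[np.hstack([cv2.resize(cv2.imread(f"pics/{n}2.png")[y0:y1,x0:x1],None,fx=4,fy=4,interpolation=2) for n,(x0,x1,y0,y1) in(("t",(220,320,180,260)),("s",(240,330,140,220)))])]
cv2.imwrite("pics/m2.png",R[0])
E
```

```text
time: 12.4
tool_pos: [497.5, 158.8, 67.1]
ee_rot: [-3.14, -0.001, 1.808]
ft_force: [-2.1, -1.2, 6.5]
finger_gap: 26.8
grasp_force: 10.0
[-2.12863465 -1.18939968  6.4506794 ] [497.53692958 158.80899332  67.13393092]
```

View pics/m2.png

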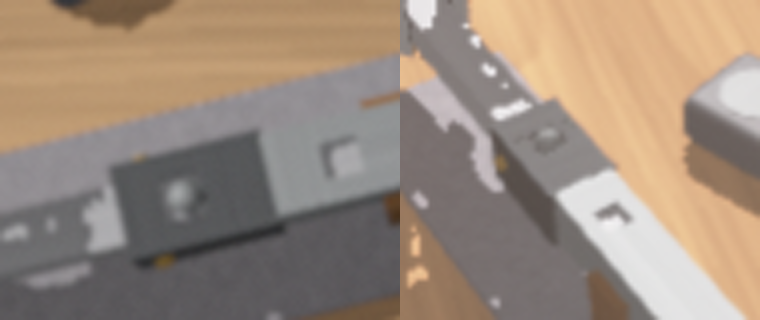

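The button is now in the collar hole, at about (180,192) in the top crop and (545,130) in the side crop. The first hole is empty, and the tool stopped advancing. I release, lift and check.

```bash
python3 -m jog '-0.001 0 0 0 0.2; -0.001 0 0 0 0.55; -0.001 0 0 0 0.55; -0.001 0 0 0 0.55; -0.001 0 -0.01 0 0.55; -0.001 0 -0.03 0 0.55; -0.001 0 -0.06 0 0.55; -0.001 0 -0.1 0 0.55; 0.03 0 -0.13 0 0.55; 0.07 0 -0.14 0 0.55; 0.1 0 -0.14 0 0.55; 0.13 0 -0.14 0 0.55;0.13 0 -0.14 0 0.55'
python3 - <<'E'
from h import *
cv2.imwrite("pics/t3.png",cams.grab_frame("top")[:,:,::-1]);cv2.imwrite("pics/s3.png",cams.grab_frame("side")[:,:,::-1])
print(tri(cams.camera_info("top"),(264.7,227.7),cams.camera_info("side"),(276.1,172.2)))
R=np.hstack([cv2.resize(cv2.imread(f"pics/{n}3.png")[y0:y1,x0:x1],None,fx=8,fy=8,interpolation=2) for n,(x0,x1,y0,y1) in(("t",(240,290,205,250)),("s",(252,302,150,195)))])
cv2.imwrite("pics/m3.png",R);print(r.sense()["ft_force"])
E
```

```text
time: 14.12
tool_pos: [467.1, 286.6, 207.3]
ee_rot: [3.141, -0.001, 1.811]
ft_force: [0.4, -1.2, 0.1]
finger_gap: 51.7
grasp_force: 0.0
[536.62097956   8.97702117  98.61418494]
[ 0.1726163   0.72531725 -0.47761886]
```

View pics/m3.png

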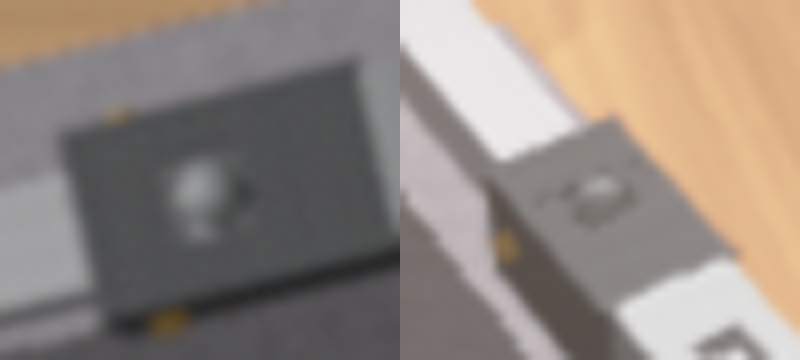

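The button's dome stands proud of the collar hole and casts a shadow, at about (200,185) in the top crop and (600,187) in the side crop. Triangulation puts its crown at about 99 mm, and the robot is clear.

```bash
python3 -c "
from station import r
print(r.job_done())"
```

```text
the job is handed in; nothing more can be done
None
```

The rail is let out by one hole: the button stands up through the collar hole (crown measured at about 99 mm against a nominal 100.5 mm), the tube is released, the arm never came near the things lying around it, and the job was handed in at about 14 s.

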